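# Put graded power modules into their foam trays

### The job

Four silver metal-cased power modules are back from test, each graded by the colour of its band. Stand each one upright in the foam tray whose pad has the same colour, centred on the pad and lengthwise along it, setting it down rather than dropping it. The two black-cased modules are still untested: leave them where they are.

Things in the scene. Friction and masses are not known exactly. Their poses are not given: they have to be found in the camera images.
- module_red_center (a point): silver metal-cased power module, a loose upright block 64 mm long (its x axis), 34 mm wide (its y axis, the grasp) and 40 mm high (z up), 0.12 to 0.26 kg, with a red band 36 mm long across the middle of its top and red labels on its end faces. This point is its centre, 20 mm above its underside.
- module_yellow_center (a point): silver metal-cased power module, a loose upright block 64 mm long (its x axis), 34 mm wide (its y axis, the grasp) and 40 mm high (z up), 0.12 to 0.26 kg, with a yellow band 36 mm long across the middle of its top and yellow labels on its end faces. This point is its centre, 20 mm above its underside.
- module_green_center (a point): silver metal-cased power module, a loose upright block 64 mm long (its x axis), 34 mm wide (its y axis, the grasp) and 40 mm high (z up), 0.12 to 0.26 kg, with a green band 36 mm long across the middle of its top and green labels on its end faces. This point is its centre, 20 mm above its underside.
- module_blue_center (a point): silver metal-cased power module, a loose upright block 64 mm long (its x axis), 34 mm wide (its y axis, the grasp) and 40 mm high (z up), 0.12 to 0.26 kg, with a blue band 36 mm long across the middle of its top and blue labels on its end faces. This point is its centre, 20 mm above its underside.
- tray_red_pad (a point): white foam tray, fixed to the bench, 124 mm long (x axis) by 104 mm wide (y axis), outer height 20 mm, walls 10 mm thick, with a raised red pad 76 mm (x) by 50 mm (y) in the middle of its floor. This point is the centre of the pad's top face, 10 mm above the bench and 10 mm below the tray's rim.
- tray_yellow_pad (a point): white foam tray, fixed to the bench, 124 mm long (x axis) by 104 mm wide (y axis), outer height 20 mm, walls 10 mm thick, with a raised yellow pad 76 mm (x) by 50 mm (y) in the middle of its floor. This point is the centre of the pad's top face, 10 mm above the bench and 10 mm below the tray's rim.
- tray_green_pad (a point): white foam tray, fixed to the bench, 124 mm long (x axis) by 104 mm wide (y axis), outer height 20 mm, walls 10 mm thick, with a raised green pad 76 mm (x) by 50 mm (y) in the middle of its floor. This point is the centre of the pad's top face, 10 mm above the bench and 10 mm below the tray's rim.
- tray_blue_pad (a point): white foam tray, fixed to the bench, 124 mm long (x axis) by 104 mm wide (y axis), outer height 20 mm, walls 10 mm thick, with a raised blue pad 76 mm (x) by 50 mm (y) in the middle of its floor. This point is the centre of the pad's top face, 10 mm above the bench and 10 mm below the tray's rim.
- black_red_center (a point): black plastic-cased module of the same size and shape (64 x 34 x 40 mm, loose, upright) with a red band across its top: not to be moved. This point is its centre, 20 mm above its underside.
- black_blue_center (a point): black plastic-cased module of the same size and shape (64 x 34 x 40 mm, loose, upright) with a blue band across its top: not to be moved. This point is its centre, 20 mm above its underside.
There are look-alikes about, which are no part of the job. Leave any turquoise look-alike of the part that bears tray_red_pad alone.

How it is judged (in metres and radians):
At the end, for the whole second after the job is handed in: Each silver module stands on the pad of its own colour: within 15 mm of its centre in plan and 5 mm in height, upright within 0.12 rad, lengthwise within 0.35 rad (either way round), released, at rest; both black modules within 20 mm of where they began (horizontal distance between module_red_center and tray_red_pad below 0.015 m and z of module_red_center in the frame of tray_red_pad between 0.015 and 0.025 m and angle between each of module_red_center, module_yellow_center, module_green_center, module_blue_center's own z axis and vertical below 0.12 rad and angle between the x axis of module_red_center and the x axis of tray_red_pad, either way round below 0.35 rad and linear speed of each of module_red, module_yellow, module_green, module_blue below 0.02 m/s and contact force between each of module_red, module_yellow, module_green, module_blue and the fingers below 0.2 N and horizontal distance between module_yellow_center and tray_yellow_pad below 0.015 m and z of module_yellow_center in the frame of tray_yellow_pad between 0.015 and 0.025 m and angle between the x axis of module_yellow_center and the x axis of tray_yellow_pad, either way round below 0.35 rad and horizontal distance between module_green_center and tray_green_pad below 0.015 m and z of module_green_center in the frame of tray_green_pad between 0.015 and 0.025 m and angle between the x axis of module_green_center and the x axis of tray_green_pad, either way round below 0.35 rad and horizontal distance between module_blue_center and tray_blue_pad below 0.015 m and z of module_blue_center in the frame of tray_blue_pad between 0.015 and 0.025 m and angle between the x axis of module_blue_center and the x axis of tray_blue_pad, either way round below 0.35 rad and distance of each of black_red_center, black_blue_center from where it was at the start of the episode below 0.02 m); the robot touches nothing.
It fails at once if a black module is moved by more than 20 mm (distance of any of black_red_center, black_blue_center from where it was at the start of the episode above 0.02 m).
It fails at once if a silver module is dropped or thrown (faster than 0.7 m/s with no finger on it) ((linear speed of module_red above 0.7 m/s and contact force between module_red and the fingers below 0.1 N) or (linear speed of module_yellow above 0.7 m/s and contact force between module_yellow and the fingers below 0.1 N) or (linear speed of module_green above 0.7 m/s and contact force between module_green and the fingers below 0.1 N) or (linear speed of module_blue above 0.7 m/s and contact force between module_blue and the fingers below 0.1 N)).
It also fails if it takes over 93 s, if anything falls off the work surface, if the arm or the gripper's body presses on something with over 40 N, if the wrist force passes 120 N, or if a joint passes its speed limit or range.

### The arm

A 6-joint arm with a two-finger parallel gripper is mounted at the origin on the work surface. World frame = base frame: x ahead of the robot, y to its left, z up, the work surface at z = 0. Lengths are in m, angles in degrees, forces in N, time in s.
With the tool pointing down it reaches from about 0.4 to 0.825 m from the base axis. Payload 7 kg.
Tool frame: the origin (TCP) lies midway between the tips of the shut fingers; the grasp point (between the pads) lies 19 mm behind it; z points along the fingers, x is the direction in which the jaws open and shut, and the axes are right-handed (so a half turn about z gives the same grasp; the last joint's range is limited). The gripper opens to 85 mm and grips with 20 to 120 N. Pads are 22 mm wide; open, the fingers measure 114 mm over their backs; the gripper's body (76 mm by 85 mm) begins 54 mm behind the grasp point. The pads swing forward as they close: fully open they stand 13 mm farther back than shut.
Start: joints at [-52.42, 20.546, 0.682, 0, -70.136, -16.507], TCP at [0.243, -0.63, 0.231] pointing down, gripper open.
Joint ranges: [-176.03, 176.03], [-82.01, 121.73], [-58.28, 71.71], [-173.87, 95.51], [-174.79, -0.11], [-173.66, 173.66]. Speed limits (degrees/s): [136.94, 136.94, 172.46, 180, 180, 180].

### API

Orientations are given as [roll, pitch, yaw] about the fixed x, y, z axes, in that order (R = Rz(yaw) Ry(pitch) Rx(roll)).
In Python, from cell import * gives the robot as it stands.
- The arm moves only by the shell command python3 -m jog 'ROWS' [FORCE]. ROWS is JSON, a list of rows, each a list of 5 numbers: the shift along the tool's x, y, z normalised to -1 to 1, where 1 is 0.25 m, then the turn about the tool's z normalised to -1 to 1, where 1 is 0.15 rad, then the opening, from -1 (shut) to 1 (fully open), so that 0 is half open. In form: [[x, y, z, roll, grip], ...]. A call has 1 to 10 rows; each row shifts and turns the pose as measured when the row begins, along the tool's axes as they then stand; what a row does not reach is not made up. A row lasts 1/8 s, in which the tool goes at most 62.5 mm and 10.7 degrees, less where a joint would pass 70% of its speed; a pose out of reach is approached as far as the arm can. A call with a number of a shift or a turn outside -1 to 1 is refused whole. A call with a gripper value outside its range is refused whole. The fingers move at their own pace and stop on an object; FORCE is the grip in N (left out, the last holds). Time passes only in rows, so rows that do not move let the fingers close. It gives the time, the measured TCP pose, the force and the opening at its end, in the units of the state.
- get_obs(): the state, without advancing time (a new reading comes with each control period).
- get_image(name): name is "scene" or "side" or "wrist"; returns a dict with "img" (420x560x3 uint8, red, green, blue), "K" (3x3 intrinsics, pixels), "rvec" (rotation vector, rad) and "tvec" (3), from world to camera coordinates, as OpenCV has them. Camera axes: x right, y down, z forward; pixel columns grow to the right and rows downward; lengths in m; the calibration is good to about 2 mm. A picture is of the moment at which its call begins. There is no depth.
- sign_off(): hands the job in, once; it reports no verdict.
Trained networks look in a picture, given as the dict that the camera call returned (one of the last four; its "shot" number tells which), for a name from the list of things; names that differ only in an ending like _2 or _b are one class to them, and where a whole thing is asked for, a point or a joint stands for the part that bears it (a point fixed in the world has none). Each returns a list of dicts, best first, with "confidence" (0 to 1); they miss things now and then, are a little off and sometimes report something else, mostly with a low value. They report only what shows in the picture. A call takes as long as a camera call. They do not tell look-alikes from the thing itself.
- outline_of(picture, label): "region" (420x560 bool, what is visible of it).
- spot_point(picture, label): "at" ([x, y, z] in m, in the coordinates of the camera as it stood for that picture, good to about 4 mm: a listed point, or the origin of a listed thing).
The state is a dict: "time": time; "joint_pos": joint angles; "qd": joint speeds; "effort": joint torques, N m; "ee_pos": TCP position; "orientation": TCP orientation; "wrist_force": force on the tool from outside, world axes, zero at the start; "torque": the same for the moment, N m; "opening": finger opening in m.
Only numpy, scipy, OpenCV 4.12 (cv2) and the standard library are available. Lean on these libraries where they do the work, as an engineer would, in place of code of your own. Each camera call takes 0.05 s, during which the arm holds its last target.

## Working session

There is one attempt and no reset: what is moved stays moved. The work goes in short steps, Python scripts to look and compute and a shell command to move; the robot and the scene stay as the last step left them, time stands still between calls to the robot, and variables do not carry over. Pictures are saved under pics/ and viewed, and the job is handed in when it is done.

```bash
ls; mkdir -p pics
python3 - <<'E'
from cell import *
import cv2
o=get_obs(); print(o)
for n in ("scene","side"):
    p=get_image(n); cv2.imwrite(f"pics/{n}0.png",p["img"][:,:,::-1])
E
```

```text
pics
{'time': 0.0, 'joint_pos': array([-5.24210138e+01,  2.05905918e+01,  6.35340603e-01, -2.09473333e-02,
       -7.01362281e+01, -1.65085415e+01]), 'qd': array([-0.00761605, -0.10070082,  0.15104762, -0.02784727,  0.00578032,
        0.00078781]), 'effort': array([-2.37267799e-03, -5.83331287e+01,  2.93414176e+01,  6.93688944e+00,
       -6.24880922e-03,  3.35413165e-05]), 'ee_pos': array([ 0.24250325, -0.62942664,  0.2303825 ]), 'orientation': array([-1.79992883e+02, -9.33044649e-02,  1.11063306e+02]), 'wrist_force': array([-0.17078555,  0.33274277, -0.89589375]), 'torque': array([ 0.02708027, -0.03925224, -0.02299377]), 'opening': 0.08534041610449328}
```

View pics/scene0.png

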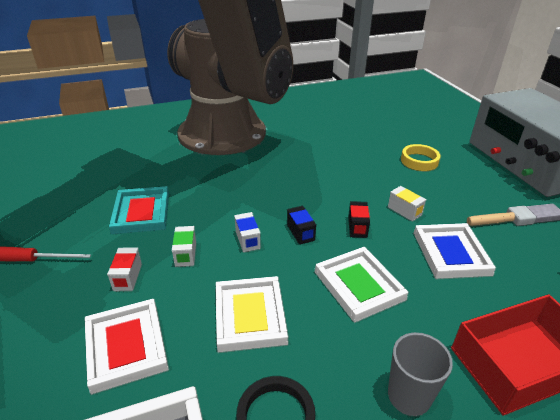

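View pics/side0.png

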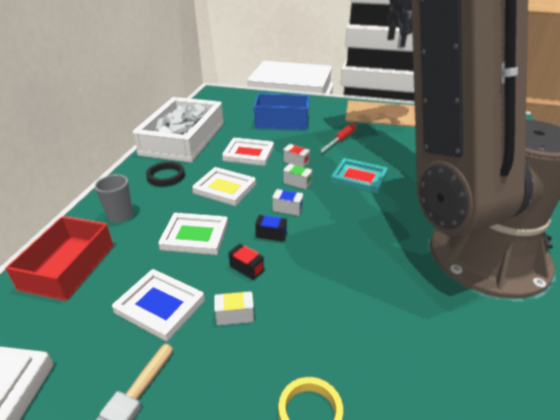

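```bash
cat > h.py <<'E'
import numpy as np, cv2
from scipy.optimize import minimize
from cell import *
def w2p(p,P):
    return cv2.projectPoints(np.float64(P).reshape(-1,1,3),p["rvec"],p["tvec"],p["K"],None)[0].reshape(-1,2)
def plane(p,uv,z):
    R=cv2.Rodrigues(np.float64(p["rvec"]))[0]; t=np.float64(p["tvec"]).reshape(3)
    uv=np.float64(uv).reshape(-1,2)
    d=np.c_[uv,np.ones(len(uv))]@np.linalg.inv(p["K"]).T@R
    c=-R.T@t
    return c+d*((z-c[2])/d[:,2])[:,None]
def cam2w(p,a):
    R=cv2.Rodrigues(np.float64(p["rvec"]))[0]; return R.T@(np.float64(a)-np.float64(p["tvec"]).reshape(3))
def poly_mask(p,P,s=4,hull=True):
    q=w2p(p,P)
    if hull: q=cv2.convexHull(np.float32(q)).reshape(-1,2)
    m=np.zeros((420*s,560*s),np.uint8); cv2.fillPoly(m,[np.int32(np.round((q+.5)*s))],1)
    return cv2.resize(m.astype(np.float32),(560,420),interpolation=cv2.INTER_AREA)
def box(x,y,yaw,L,W,z0,z1):
    c,s=np.cos(yaw),np.sin(yaw)
    return [[x+c*a-s*b,y+s*a+c*b,z] for a in(-L/2,L/2) for b in(-W/2,W/2) for z in(z0,z1)]
def fit(pairs,x,y,L,W,z0,z1,yaws=np.arange(0,180,22.5)):
    """pairs: list of (picture,region)"""
    def cost(v):
        c=0
        for p,r in pairs:
            m=poly_mask(p,box(v[0],v[1],v[2],L,W,z0,z1)); r=r.astype(np.float32)
            c+=1-np.minimum(m,r).sum()/np.maximum(m,r).sum()
        return c/len(pairs)
    best=None
    for a in yaws:
        a=np.radians(a)
        s=minimize(cost,[x,y,a],method="Nelder-Mead",options=dict(initial_simplex=[[x,y,a],[x+.01,y,a],[x,y+.01,a],[x,y,a+.3]],xatol=2e-4,fatol=1e-3,maxiter=90))
        if best is None or s.fun<best.fun: best=s
    return best.x[0],best.x[1],np.degrees(best.x[2])%180,best.fun
def colmask(p,c):
    h,s,v=cv2.split(cv2.cvtColor(p["img"],cv2.COLOR_RGB2HSV)); h=h.astype(int)
    b=(s>150)&(v>70)
    return b&{"red":(h<8)|(h>172),"yellow":(h>22)&(h<34),"green":(h>48)&(h<72),"blue":(h>108)&(h<128)}[c]
E
python3 - <<'E'
from h import *
ps={n:get_image(n) for n in("scene","side")}
for n,p in ps.items():
    print(n)
    for c in("red","yellow","green","blue"):
        for lab in(f"module_{c}_center",f"tray_{c}_pad",f"black_{c}_center"):
            if lab in("black_green_center","black_yellow_center"):continue
            for d in spot_point(p,lab):
                if d["confidence"]>.2:
                    w=cam2w(p,d["at"]); print(lab,round(d["confidence"],2),w.round(3),w2p(p,w).round()[0])
E
```

```text
scene
module_red_center 0.62 [ 0.472 -0.283  0.019] [123. 272.]
tray_red_pad 0.96 [ 0.287 -0.236  0.012] [141. 207.]
tray_red_pad 0.69 [ 0.608 -0.29   0.015] [125. 338.]
black_red_center 0.95 [0.475 0.162 0.022] [359. 218.]
module_yellow_center 0.6 [0.461 0.279 0.022] [406. 203.]
tray_yellow_pad 0.98 [ 0.614 -0.104  0.011] [248. 309.]
module_green_center 0.7 [ 0.445 -0.178  0.019] [182. 248.]
tray_green_pad 0.83 [0.616 0.091 0.012] [359. 280.]
module_blue_center 0.81 [ 0.441 -0.058  0.022] [246. 231.]
tray_blue_pad 0.73 [0.598 0.29  0.013] [451. 247.]
tray_blue_pad 0.62 [ 0.607 -0.291  0.011] [125. 339.]
black_blue_center 0.76 [0.455 0.048 0.019] [301. 225.]
side
module_red_center 0.77 [ 0.473 -0.282  0.018] [295. 156.]
tray_red_pad 0.91 [ 0.614 -0.293  0.009] [248. 151.]
tray_red_pad 0.57 [ 0.292 -0.238  0.008] [358. 175.]
black_red_center 0.67 [0.479 0.159 0.021] [246. 261.]
module_yellow_center 0.74 [0.467 0.281 0.023] [231. 309.]
tray_yellow_pad 0.86 [ 0.617 -0.108  0.014] [226. 183.]
module_green_center 0.74 [ 0.441 -0.176  0.02 ] [299. 176.]
tray_green_pad 0.87 [0.622 0.089 0.012] [193. 232.]
module_blue_center 0.71 [ 0.446 -0.056  0.019] [286. 203.]
tray_blue_pad 0.94 [0.598 0.287 0.011] [161. 301.]
black_blue_center 0.56 [0.456 0.046 0.014] [271. 230.]
```

Run:
```python
from h import *
S=get_image("scene");D=get_image("side")
g={"module_red":(.472,-.283),"module_yellow":(.464,.28),"module_green":(.443,-.177),"module_blue":(.443,-.057),"black_red":(.477,.16),"black_blue":(.455,.047),
"tray_red":(.611,-.291),"tray_yellow":(.616,-.106),"tray_green":(.619,.09),"tray_blue":(.598,.289)}
def comp(p,c,xyz):
    n,l=cv2.connectedComponents(colmask(p,c).astype(np.uint8)); u=w2p(p,xyz)[0].round().astype(int); 
    return l==l[u[1],u[0]] if l[u[1],u[0]] else None
for k,(x,y) in g.items():
    c=k.split("_")[1]; pr=[]
    for p in(S,D):
        if k[0]=="t": r=comp(p,c,[x,y,.01])
        else:
            r=None
            u=w2p(p,[x,y,.02])[0]
            for d in outline_of(p,k+"_center"):
                ys,xs=np.nonzero(d["region"])
                if len(xs) and np.hypot(xs.mean()-u[0],ys.mean()-u[1])<12: r=d["region"];break
        if r is not None: pr.append((p,r))
    dims=(.076,.05,.0099,.01) if k[0]=="t" else (.064,.034,0,.04)
    print(k,len(pr),[int(r.sum()) for _,r in pr],np.round(fit(pr,x,y,*dims),4), *[np.round(fit([q],x,y,*dims),3) for q in pr])
```

```text
module_red 2 [1094, 417] [ 4.675000e-01 -2.791000e-01  1.635091e+02  1.039000e-01] [ 4.66000e-01 -2.79000e-01  1.63444e+02  6.70000e-02] [ 4.70000e-01 -2.78000e-01  1.48579e+02  9.80000e-02]
module_yellow 2 [860, 1058] [ 0.4605  0.2787 19.4821  0.0948] [ 0.458  0.279 18.905  0.041] [ 0.463  0.277 19.706  0.081]
module_green 2 [880, 522] [ 4.433000e-01 -1.740000e-01  1.666386e+02  7.120000e-02] [ 4.40000e-01 -1.74000e-01  1.65534e+02  4.50000e-02] [ 4.44000e-01 -1.73000e-01  1.68937e+02  5.30000e-02]
module_blue 2 [718, 622] [ 4.426000e-01 -5.590000e-02  1.756377e+02  7.950000e-02] [ 4.38000e-01 -5.50000e-02  1.74786e+02  9.00000e-02] [ 4.43000e-01 -5.60000e-02  1.76736e+02  4.70000e-02]
black_red 2 [742, 928] [4.764000e-01 1.608000e-01 1.584054e+02 7.440000e-02] [4.73000e-01 1.62000e-01 1.58398e+02 4.70000e-02] [4.78000e-01 1.59000e-01 1.57198e+02 4.30000e-02]
black_blue 1 [792] [4.524000e-01 4.800000e-02 1.793393e+02 7.310000e-02] [4.52000e-01 4.80000e-02 1.79339e+02 7.30000e-02]
tray_red 2 [1477, 126] [ 0.6116 -0.292   1.2558  0.2369] [ 0.612 -0.292  1.29   0.031] [  0.614  -0.298 179.399   0.428]
tray_yellow 1 [1161] [ 6.179000e-01 -1.036000e-01  1.679476e+02  5.190000e-02] [ 6.18000e-01 -1.04000e-01  1.67948e+02  5.20000e-02]
tray_green 2 [919, 328] [0.6167 0.09   6.6602 0.2139] [0.617 0.09  7.16  0.063] [0.617 0.085 6.951 0.357]
tray_blue 2 [739, 763] [6.009000e-01 2.904000e-01 1.649929e+02 1.031000e-01] [6.01000e-01 2.90000e-01 1.64691e+02 4.00000e-02] [6.03000e-01 2.88000e-01 1.65468e+02 1.54000e-01]
```

Run:
```python
from h import *
S=get_image("scene")
g={"mr":(.468,-.279,163.5),"my":(.4605,.279,19.5),"mg":(.443,-.174,166.6),"mb":(.4425,-.056,175.6),"br":(.476,.161,158.4),"bb":(.4525,.048,179.3),
"tr":(.612,-.292,1.3),"ty":(.617,-.104,168),"tg":(.617,.09,7),"tb":(.601,.2895,165)}
im=cv2.resize(S["img"],None,fx=2,fy=2)[:,:,::-1].copy()
for k,(x,y,a) in g.items():
    L=[(.076,.05,.01),(.124,.104,.02)] if k[0]=="t" else [(.064,.034,.04),(.064,.034,0)]
    for l,w,z in L:
        q=np.array(box(x,y,np.radians(a),l,w,z,z))[[0,2,6,4]]
        cv2.polylines(im,[np.int32((w2p(S,q)+.5)*2)],True,(255,0,255),1)
cv2.imwrite("pics/ov.png",im[340:840,140:1020][:, :800])
```

```text
(no output)
```

View pics/ov.png

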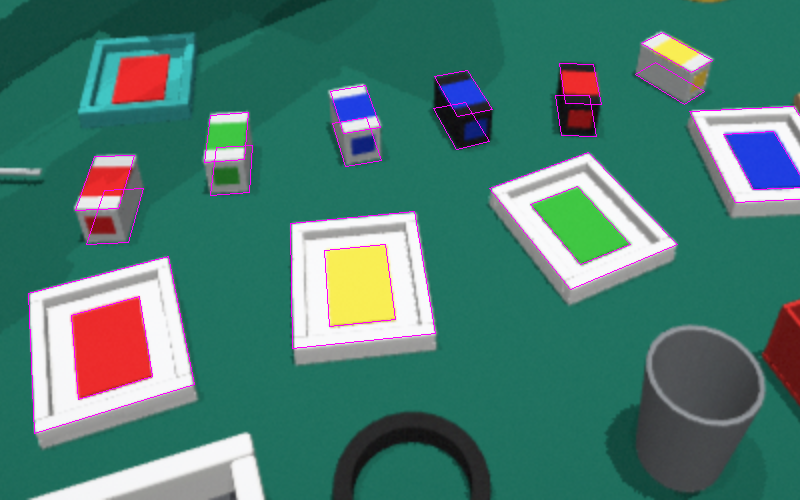

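```bash
cat >> h.py <<'E'
def go(x,y,z,psi):
    o=get_obs(); p=o["ee_pos"]; a=o["orientation"][2]
    d=(a-psi+180)%360-180; r=np.radians(psi); dx,dy=x-p[0],y-p[1]
    sx=dx*np.cos(r)+dy*np.sin(r); sy=dx*np.sin(r)-dy*np.cos(r); sz=p[2]-z
    print(f"t={o['time']:.2f} pos={p.round(4)} rpy={o['orientation'].round(1)} open={o['opening']:.4f} turn tot={np.radians(d)/.15:.2f}  shift tot (units)= {sx/.25:.3f} {sy/.25:.3f} {sz/.25:.3f}")
E
python3 -c "
from h import *
go(.468,-.279,.13,73.5)"
python3 -m jog '[[0,0,0.05,0.9,0.4],[0,0,0.05,0.9,0.4],[0,0,0.05,0.9,0.4],[0,0,0.05,0.9,0.4],[0,0,0.05,0.8,0.4]]' 60
python3 -c "
from h import *
go(.468,-.279,.13,73.5)"
```

```text
t=1.95 pos=[ 0.2426 -0.6298  0.2313] rpy=[-180.    -0.   111.1] open=0.0851 turn tot=4.37  shift tot (units)= 1.602 0.466 0.405
time: 2.58
ee_pos: [0.2432, -0.6307, 0.1686]
orientation: [179.9, 0.1, 72.1]
wrist_force: [0.1, 1.0, 0.5]
opening: 0.0598
t=2.58 pos=[ 0.2432 -0.6307  0.1686] rpy=[1.799e+02 1.000e-01 7.210e+01] open=0.0598 turn tot=-0.16  shift tot (units)= 1.604 0.463 0.154
```

```bash
python3 -m jog '[[0.2,0.058,0.02,-0.16,0.4],[0.2,0.058,0.02,0,0.4],[0.2,0.058,0.02,0,0.4],[0.2,0.058,0.02,0,0.4],[0.2,0.058,0.02,0,0.4],[0.2,0.058,0.02,0,0.4],[0.2,0.058,0.02,0,0.4],[0.2,0.058,0,0,0.4],[0,0,0,0,0.4]]'
python3 - <<'E'
from h import *
go(.468,-.279,.007,73.5)
p=get_image("wrist"); cv2.imwrite("pics/w1.png",p["img"][:,:,::-1])
for d in spot_point(p,"module_red_center")[:2]: print(d["confidence"],cam2w(p,d["at"]).round(4))
for d in outline_of(p,"module_red_center")[:1]: print(d["confidence"],np.round(fit([(p,d["region"])],.468,-.279,.064,.034,0,.04),4))
E
```

```text
time: 3.7
ee_pos: [0.477, -0.2718, 0.1312]
orientation: [179.8, 0.1, 73.3]
wrist_force: [-0.2, -0.1, 0.0]
opening: 0.0595
t=3.70 pos=[ 0.477  -0.2718  0.1312] rpy=[1.798e+02 1.000e-01 7.330e+01] open=0.0595 turn tot=-0.02  shift tot (units)= -0.038 -0.026 0.497
0.88 [ 0.4683 -0.2733  0.0176]
0.76 [ 4.686000e-01 -2.793000e-01  1.612521e+02  2.360000e-02]
```

View pics/w1.png

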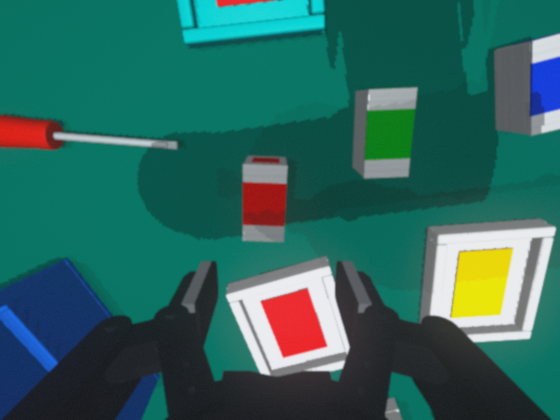

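```bash
python3 -m jog '[[-0.038,-0.026,0,0,0.4],[0,0,0.12,0,0.4],[0,0,0.12,0,0.4],[0,0,0.12,0,0.4],[0,0,0.09,0,0.4],[0,0,0,0,0.4]]'
python3 -c "
from h import *
go(.4685,-.279,.007,72.5)"
```

```text
time: 4.6
ee_pos: [0.4599, -0.2901, 0.0167]
orientation: [179.7, 0.1, 72.5]
wrist_force: [1.0, -0.4, 0.5]
opening: 0.0596
t=4.60 pos=[ 0.4599 -0.2901  0.0167] rpy=[1.797e+02 1.000e-01 7.250e+01] open=0.0596 turn tot=-0.00  shift tot (units)= 0.053 0.020 0.039
```

```bash
python3 -m jog '[[0.04,0.016,0.015,0,0.4],[0,0,0.015,0,0.4],[0,0,0,0,0.4]]'
python3 -c "
from h import *
go(.4685,-.279,.007,72.5)"
```

```text
time: 4.97
ee_pos: [0.4679, -0.2828, 0.0112]
orientation: [179.5, 0.1, 72.4]
wrist_force: [-0.3, 0.5, -0.2]
opening: 0.0596
t=4.97 pos=[ 0.4679 -0.2828  0.0112] rpy=[1.795e+02 1.000e-01 7.240e+01] open=0.0596 turn tot=-0.01  shift tot (units)= 0.015 -0.002 0.017
```

```bash
python3 -m jog '[[0.012,0,0.017,0,0.4],[0,0,0,0,-1],[0,0,0,0,-1],[0,0,0,0,-1],[0,0,0,0,-1],[0,0,0,0,-1]]' 60
python3 -c "
from h import *
go(.4685,-.279,.007,72.5)"
```

```text
time: 5.72
ee_pos: [0.4698, -0.2797, 0.0078]
orientation: [179.4, 0.1, 72.4]
wrist_force: [0.1, -0.4, 0.1]
opening: 0.0335
t=5.72 pos=[ 0.4698 -0.2797  0.0078] rpy=[1.794e+02 1.000e-01 7.240e+01] open=0.0335 turn tot=-0.01  shift tot (units)= 0.001 -0.006 0.003
```

```bash
python3 -m jog '[[0,0,-0.1,0,-1],[0,0,-0.1,0,-1],[0,0,-0.1,-0.7,-1],[0,0,0,-0.7,-1],[0,0,0,-0.7,-1],[0,0,0,0,-1]]'
python3 -c "
from h import *
go(.612,-.292,.022,91.3)"
```

```text
time: 6.48
ee_pos: [0.467, -0.2787, 0.0835]
orientation: [179.7, 0.2, 90.9]
wrist_force: [-0.8, -0.5, -1.8]
opening: 0.0335
t=6.47 pos=[ 0.467  -0.2787  0.0835] rpy=[179.7   0.2  90.9] open=0.0335 turn tot=-0.05  shift tot (units)= -0.066 0.579 0.246
```

```bash
python3 -m jog '[[-0.02,0.14,0,0,-1],[-0.02,0.15,0,0,-1],[-0.02,0.14,0,0,-1],[-0.01,0.14,0,0,-1],[0,0,0,0,-1]]'
python3 - <<'E'
from h import *
go(.612,-.292,.022,91.3)
p=get_image("wrist"); cv2.imwrite("pics/w2.png",p["img"][:,:,::-1])
p=get_image("scene"); cv2.imwrite("pics/s2.png",p["img"][:,:,::-1])
E
```

```text
time: 7.1
ee_pos: [0.6116, -0.2946, 0.0816]
orientation: [180.0, 0.1, 90.0]
wrist_force: [-0.1, 0.8, -0.9]
opening: 0.0332
t=7.10 pos=[ 0.6116 -0.2946  0.0816] rpy=[1.8e+02 1.0e-01 9.0e+01] open=0.0332 turn tot=-0.15  shift tot (units)= 0.010 0.002 0.238
```

View pics/w2.png

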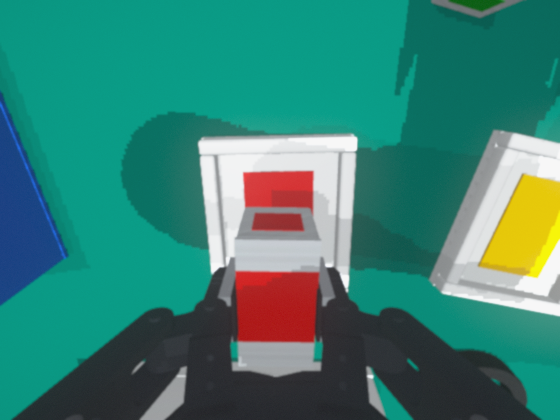

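View pics/s2.png

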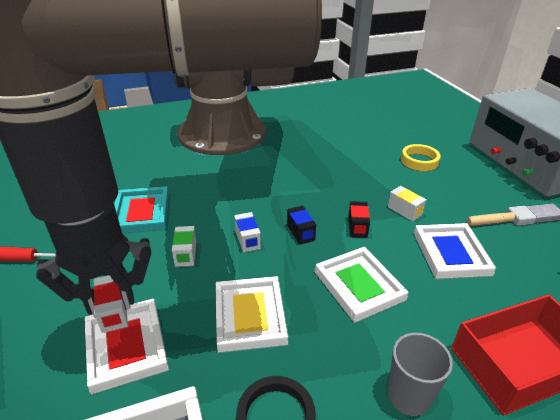

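```bash
python3 -m jog '[[0.01,0,0.08,-0.15,-1],[0,0,0.08,0,-1],[0,0,0.04,0,-1],[0,0,0.02,0,-1],[0,0,0,0,-1]]'
python3 -c "
from h import *
go(.612,-.292,.018,91.3)"
```

```text
time: 7.82
ee_pos: [0.6057, -0.2918, 0.0263]
orientation: [-179.9, 0.0, 91.0]
wrist_force: [-0.3, -0.5, -1.1]
opening: 0.0333
t=7.83 pos=[ 0.6057 -0.2918  0.0263] rpy=[-179.9    0.    91. ] open=0.0333 turn tot=-0.03  shift tot (units)= -0.001 0.025 0.033
```

```bash
python3 -m jog '[[0,0.024,0.01,0,-1],[0,0.004,0.01,0,-1],[0,0,0.006,0,-1],[0,0,0,0,-1]]'
python3 -c "
from h import *
go(.612,-.292,.018,91.3)"
```

```text
time: 8.32
ee_pos: [0.6143, -0.292, 0.021]
orientation: [179.9, 0.1, 91.0]
wrist_force: [-0.7, 1.5, -2.2]
opening: 0.0331
t=8.32 pos=[ 0.6143 -0.292   0.021 ] rpy=[1.799e+02 1.000e-01 9.100e+01] open=0.0331 turn tot=-0.03  shift tot (units)= 0.000 -0.009 0.012
```

```bash
python3 -m jog '[[0,-0.008,0.01,0,-1],[0,0,0.006,0,-1],[0,0,0,0,-1]]'
python3 -c "
from h import *
go(.612,-.292,.018,91.3)"
```

```text
time: 8.7
ee_pos: [0.612, -0.292, 0.0182]
orientation: [179.9, 0.1, 91.1]
wrist_force: [-0.2, -0.9, -1.5]
opening: 0.0336
t=8.70 pos=[ 0.612  -0.292   0.0182] rpy=[1.799e+02 1.000e-01 9.110e+01] open=0.0336 turn tot=-0.03  shift tot (units)= 0.000 0.000 0.001
```

```bash
python3 -m jog '[[0,0,0.005,0,-1],[0,0,0,0,-1]]'
python3 -m jog '[[0,0,0,0,-0.1],[0,0,0,0,0.1],[0,0,0,0,0.1],[0,0,0,0,0.1]]'
python3 - <<'E'
from h import *
go(.612,-.292,.018,91.3)
p=get_image("wrist"); cv2.imwrite("pics/w3.png",p["img"][:,:,::-1])
E
```

```text
time: 8.95
ee_pos: [0.6119, -0.2921, 0.0181]
orientation: [179.9, 0.1, 91.1]
wrist_force: [1.4, 1.0, -1.3]
opening: 0.0334
time: 9.45
ee_pos: [0.6122, -0.2923, 0.0177]
orientation: [179.9, 0.1, 91.1]
wrist_force: [0.4, -0.2, -0.3]
opening: 0.0472
t=9.45 pos=[ 0.6122 -0.2923  0.0177] rpy=[1.799e+02 1.000e-01 9.110e+01] open=0.0472 turn tot=-0.03  shift tot (units)= 0.001 -0.001 -0.001
```

View pics/w3.png

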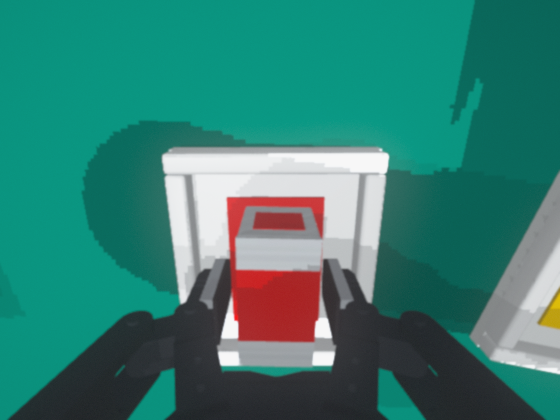

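Red stands on its pad, fingers clear. Lift, then on to green.

```bash
python3 -m jog '[[0,0,-0.08,0,0.1],[0,0,-0.16,0,0.4],[0,0,-0.16,0.85,0.4],[0,0,0,0.85,0.4],[0,0,0,0,0.4]]'
python3 -c "
from h import *
go(.443,-.174,.11,76.6)"
```

```text
time: 10.12
ee_pos: [0.6115, -0.292, 0.1201]
orientation: [179.9, 0.1, 76.1]
wrist_force: [0.2, 0.8, -0.4]
opening: 0.0598
t=10.12 pos=[ 0.6115 -0.292   0.1201] rpy=[1.799e+02 1.000e-01 7.610e+01] open=0.0598 turn tot=-0.06  shift tot (units)= 0.303 -0.765 0.040
```

```bash
python3 -m jog '[[0.075,-0.19,0,-0.06,0.4],[0.075,-0.19,0,0,0.4],[0.075,-0.19,0,0,0.4],[0.07,-0.19,0,0,0.4],[0,0,0,0,0.4]]'
python3 - <<'E'
from h import *
go(.443,-.174,.01,76.6)
p=get_image("wrist")
for l,x,y in(("green",.443,-.174),("blue",.4425,-.056)):
  for d in outline_of(p,f"module_{l}_center")[:1]: print(d["confidence"],d["region"].sum(),np.round(fit([(p,d["region"])],x,y,.064,.034,0,.04),4))
E
```

```text
time: 10.75
ee_pos: [0.4368, -0.1744, 0.1163]
orientation: [-179.8, 0.2, 77.6]
wrist_force: [1.1, 1.1, -0.5]
opening: 0.0597
t=10.75 pos=[ 0.4368 -0.1744  0.1163] rpy=[-179.8    0.2   77.6] open=0.0597 turn tot=0.11  shift tot (units)= 0.007 0.024 0.425
0.6 3961 [ 4.435000e-01 -1.745000e-01  1.656522e+02  2.480000e-02]
0.82 5854 [ 4.42600e-01 -5.57000e-02  1.77501e+02  2.00000e-02]
```

```bash
python3 -m jog '[[0.007,0.024,0.06,0.15,0.4],[0,0.01,0.1,0,0.4],[0,0.01,0.1,0,0.4],[0,0,0.08,0,0.4],[0,0,0.02,0,0.4],[0,0,0,0,0.4]]'
python3 -c "
from h import *
go(.4435,-.1745,.008,76)"
```

```text
time: 11.65
ee_pos: [0.4561, -0.1789, 0.0184]
orientation: [-179.7, 0.3, 75.9]
wrist_force: [0.4, -0.8, 0.6]
opening: 0.0596
t=11.65 pos=[ 0.4561 -0.1789  0.0184] rpy=[-179.7    0.3   75.9] open=0.0596 turn tot=-0.01  shift tot (units)= 0.005 -0.053 0.042
```

```bash
python3 -m jog '[[0.004,-0.042,0.02,0,0.4],[0,0,0.02,0,0.4],[0,0,0,0,0.4]]'
python3 -c "
from h import *
go(.4435,-.1745,.008,76)"
```

```text
time: 12.02
ee_pos: [0.4464, -0.1753, 0.0089]
orientation: [-179.9, 0.2, 75.9]
wrist_force: [-0.1, -0.2, 0.5]
opening: 0.0599
t=12.03 pos=[ 0.4464 -0.1753  0.0089] rpy=[-179.9    0.2   75.9] open=0.0599 turn tot=-0.01  shift tot (units)= 0.000 -0.012 0.004
```

```bash
python3 -m jog '[[0,-0.01,0.004,0,0.4],[0,0,0,0,-1],[0,0,0,0,-1],[0,0,0,0,-1],[0,0,0,0,-1]]' 60
python3 -c "
from h import *
go(.4435,-.1745,.008,76)"
python3 -m jog '[[0,0,-0.1,0,-1],[0,0,-0.15,-0.8,-1],[0,0,-0.15,-0.8,-1],[0,0,0,-0.8,-1],[0,0,0,0,-1]]'
python3 -c "
from h import *
go(.617,.09,.02,97)"
```

```text
time: 12.65
ee_pos: [0.4446, -0.1746, 0.0089]
orientation: [-180.0, 0.2, 75.9]
wrist_force: [-0.3, -0.0, -0.9]
opening: 0.0334
t=12.65 pos=[ 0.4446 -0.1746  0.0089] rpy=[-180.     0.2   75.9] open=0.0334 turn tot=-0.01  shift tot (units)= -0.001 -0.004 0.004
time: 13.28
ee_pos: [0.443, -0.174, 0.1104]
orientation: [-179.7, 0.1, 97.0]
wrist_force: [0.1, -0.2, -2.0]
opening: 0.033
t=13.28 pos=[ 0.443  -0.174   0.1104] rpy=[-1.797e+02  1.000e-01  9.700e+01] open=0.0330 turn tot=0.01  shift tot (units)= 0.963 0.819 0.362
```

```bash
python3 -m jog '[[0.15,0.13,0,0,-1],[0.15,0.13,0,0,-1],[0.15,0.13,0,0,-1],[0.15,0.13,0,0,-1],[0.15,0.13,0,0,-1],[0.15,0.13,0,0,-1],[0.05,0.03,0,0,-1],[0,0,0,0,-1]]'
python3 - <<'E'
from h import *
go(.617,.09,.02,97)
p=get_image("wrist"); cv2.imwrite("pics/w4.png",p["img"][:,:,::-1])
E
```

```text
time: 14.28
ee_pos: [0.6185, 0.0918, 0.1008]
orientation: [-179.0, 0.2, 95.5]
wrist_force: [-0.6, -0.3, -1.7]
opening: 0.0329
t=14.28 pos=[0.6185 0.0918 0.1008] rpy=[-179.     0.2   95.5] open=0.0329 turn tot=-0.18  shift tot (units)= -0.006 -0.007 0.323
```

View pics/w4.png

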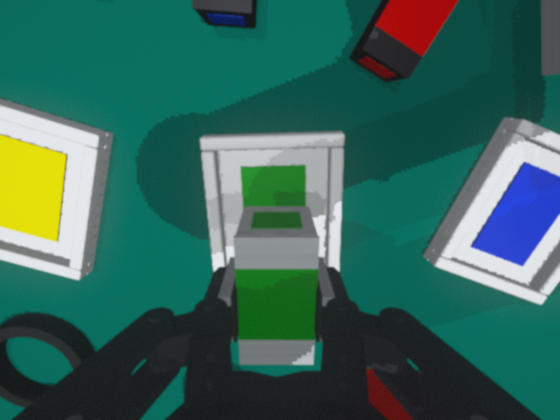

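```bash
python3 -m jog '[[-0.006,-0.007,0.06,-0.17,-1],[0,0,0.09,0,-1],[0,0,0.09,0,-1],[0,0,0.03,0,-1],[0,0,0,0,-1]]'
python3 -c "
from h import *
go(.617,.09,.02,97)"
```

```text
time: 14.95
ee_pos: [0.6112, 0.0834, 0.0293]
orientation: [-178.8, 0.2, 96.7]
wrist_force: [0.1, -0.4, -1.8]
opening: 0.0334
t=14.95 pos=[0.6112 0.0834 0.0293] rpy=[-178.8    0.2   96.7] open=0.0334 turn tot=-0.03  shift tot (units)= 0.023 0.026 0.037
```

```bash
python3 -m jog '[[0.022,0.025,0.005,0,-1],[0,0,0.015,0,-1],[0,0,0.01,0,-1],[0,0,0,0,-1]]'
python3 -c "
from h import *
go(.617,.09,.019,97)"
```

```text
time: 15.45
ee_pos: [0.6183, 0.0902, 0.0233]
orientation: [-179.0, 0.2, 96.8]
wrist_force: [-0.3, 0.0, -2.0]
opening: 0.0333
t=15.45 pos=[0.6183 0.0902 0.0233] rpy=[-179.     0.2   96.8] open=0.0333 turn tot=-0.03  shift tot (units)= -0.000 -0.005 0.017
```

```bash
python3 -m jog '[[0,-0.004,0.012,0,-1],[0,0,0.01,0,-1],[0,0,0.004,0,-1],[0,0,0,0,-1]]'
python3 -c "
from h import *
go(.617,.09,.019,97)"
```

```text
time: 15.95
ee_pos: [0.6172, 0.0902, 0.0196]
orientation: [-179.1, 0.2, 96.8]
wrist_force: [-0.1, 0.3, -2.1]
opening: 0.0335
t=15.95 pos=[0.6172 0.0902 0.0196] rpy=[-179.1    0.2   96.8] open=0.0335 turn tot=-0.02  shift tot (units)= -0.001 -0.001 0.002
```

```bash
python3 -m jog '[[0,0,0.008,0,-1],[0,0,0,0,-1]]'
python3 -m jog '[[0,0,0,0,-0.1],[0,0,0,0,0.1],[0,0,0,0,0.1],[0,0,-0.04,0,0.1],[0,0,-0.12,0,0.4],[0,0,-0.16,0,0.4],[0,0,-0.08,0.6,0.4],[0,0,0,0.6,0.4],[0,0,0,0,0.4]]'
python3 - <<'E'
from h import *
go(.4426,-.0557,.11,86.7)
p=get_image("wrist"); cv2.imwrite("pics/w5.png",p["img"][:,:,::-1])
E
```

```text
time: 16.2
ee_pos: [0.6173, 0.0903, 0.0194]
orientation: [-179.2, 0.2, 96.9]
wrist_force: [0.2, -0.0, -2.0]
opening: 0.0332
time: 17.32
ee_pos: [0.6197, 0.0908, 0.1256]
orientation: [-179.3, 0.3, 86.3]
wrist_force: [-0.2, -0.1, -0.5]
opening: 0.0597
t=17.32 pos=[0.6197 0.0908 0.1256] rpy=[-179.3    0.3   86.3] open=0.0597 turn tot=-0.04  shift tot (units)= -0.626 -0.674 0.062
```

View pics/w5.png

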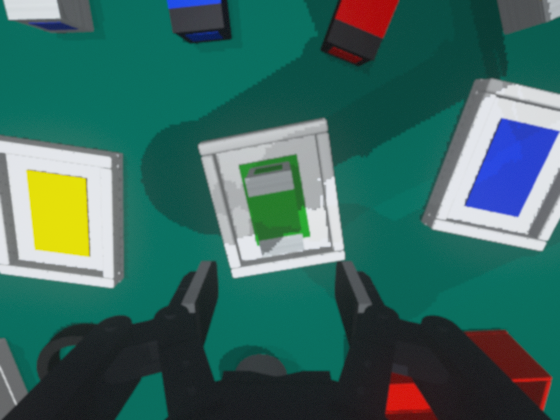

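Green stands well centred on its pad at (275,200). Next blue, travelling at z ≈ 0.125.

```bash
python3 -m jog '[[-0.15,-0.16,0,0,0.4],[-0.15,-0.16,0,0,0.4],[-0.15,-0.16,0,0,0.4],[-0.13,-0.16,0,0,0.4],[-0.04,-0.03,0,0,0.4],[0,0,0,0,0.4]]'
python3 - <<'E'
from h import *
go(.4426,-.0557,.01,86.7)
p=get_image("wrist")
for l,x,y in(("blue",.4425,-.056),):
  for d in outline_of(p,f"module_{l}_center")[:2]: print(d["confidence"],d["region"].sum(),np.round(fit([(p,d["region"])],x,y,.064,.034,0,.04),4))
E
```

```text
time: 18.12
ee_pos: [0.4382, -0.058, 0.1273]
orientation: [-179.3, 0.4, 87.2]
wrist_force: [-0.1, -0.3, -0.2]
opening: 0.0597
t=18.12 pos=[ 0.4382 -0.058   0.1273] rpy=[-179.3    0.4   87.2] open=0.0597 turn tot=0.05  shift tot (units)= 0.010 0.017 0.469
0.92 3708 [ 4.425000e-01 -5.620000e-02  1.780987e+02  2.140000e-02]
```

```bash
python3 -m jog '[[0.008,0.016,0.1,0,0.4],[0,0,0.12,0,0.4],[0,0,0.12,0,0.4],[0,0,0.06,0,0.4],[0,0,0,0,0.4]]'
python3 -c "
from h import *
go(.4425,-.056,.009,87.3)"
```

```text
time: 18.85
ee_pos: [0.449, -0.052, 0.0234]
orientation: [-179.3, 0.4, 87.6]
wrist_force: [0.7, -0.4, -0.3]
opening: 0.0595
t=18.85 pos=[ 0.449  -0.052   0.0234] rpy=[-179.3    0.4   87.6] open=0.0595 turn tot=0.03  shift tot (units)= -0.017 -0.025 0.058
```

```bash
python3 -m jog '[[-0.014,-0.02,0.03,0,0.4],[0,0,0.028,0,0.4],[0,0,0,0,0.4]]'
python3 -c "
from h import *
go(.4425,-.056,.009,87.3)"
```

```text
time: 19.23
ee_pos: [0.4451, -0.0547, 0.0089]
orientation: [-179.4, 0.4, 87.7]
wrist_force: [-0.2, -0.2, -0.3]
opening: 0.0598
t=19.23 pos=[ 0.4451 -0.0547  0.0089] rpy=[-179.4    0.4   87.7] open=0.0598 turn tot=0.04  shift tot (units)= -0.006 -0.010 -0.000
```

```bash
python3 -m jog '[[-0.005,-0.008,0,0,0.4],[0,0,0,0,-1],[0,0,0,0,-1],[0,0,0,0,-1],[0,0,0,0,-1]]' 60
python3 -c "
from h import *
go(.4425,-.056,.009,87.3)"
python3 -m jog '[[0,0,-0.1,0,-1],[0,0,-0.15,0.7,-1],[0,0,-0.15,0.7,-1],[0,0,-0.07,0,-1],[0,0,0,0,-1]]'
python3 -c "
from h import *
go(.601,.29,.02,75)"
```

```text
time: 19.85
ee_pos: [0.4435, -0.0559, 0.0101]
orientation: [-179.6, 0.4, 87.6]
wrist_force: [-0.1, 0.4, -1.3]
opening: 0.0333
t=19.85 pos=[ 0.4435 -0.0559  0.0101] rpy=[-179.6    0.4   87.6] open=0.0333 turn tot=0.04  shift tot (units)= -0.001 -0.004 0.004
time: 20.48
ee_pos: [0.4433, -0.0553, 0.13]
orientation: [-179.5, 0.5, 75.2]
wrist_force: [0.0, -0.5, -0.9]
opening: 0.0329
t=20.48 pos=[ 0.4433 -0.0553  0.13  ] rpy=[-179.5    0.5   75.2] open=0.0329 turn tot=0.02  shift tot (units)= 1.497 0.252 0.440
```

```bash
python3 -m jog '[[0.18,0.03,0,0,-1],[0.18,0.03,0,0,-1],[0.18,0.03,0,0,-1],[0.18,0.03,0,0,-1],[0.18,0.03,0,0,-1],[0.18,0.03,0,0,-1],[0.18,0.03,0,0,-1],[0.16,0.03,0,0,-1],[0.05,0.01,0,0,-1],[0,0,0,0,-1]]'
python3 - <<'E'
from h import *
go(.601,.29,.02,75)
p=get_image("wrist"); cv2.imwrite("pics/w6.png",p["img"][:,:,::-1])
E
```

```text
time: 21.72
ee_pos: [0.5956, 0.291, 0.1073]
orientation: [-178.7, 1.3, 75.1]
wrist_force: [-0.6, -0.1, -0.8]
opening: 0.0328
t=21.73 pos=[0.5956 0.291  0.1073] rpy=[-178.7    1.3   75.1] open=0.0328 turn tot=0.01  shift tot (units)= 0.002 0.022 0.349
```

View pics/w6.png

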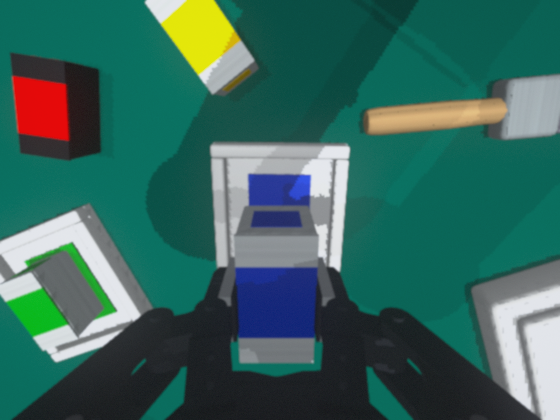

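```bash
python3 -m jog '[[0.002,0.02,0.08,0,-1],[0,0,0.1,0,-1],[0,0,0.09,0,-1],[0,0,0.03,0,-1],[0,0,0,0,-1]]'
python3 -c "
from h import *
go(.601,.29,.02,75)"
```

```text
time: 22.4
ee_pos: [0.5964, 0.2824, 0.0272]
orientation: [-178.5, 1.5, 74.8]
wrist_force: [0.2, 0.0, -1.2]
opening: 0.0334
t=22.40 pos=[0.5964 0.2824 0.0272] rpy=[-178.5    1.5   74.8] open=0.0334 turn tot=-0.02  shift tot (units)= 0.034 0.010 0.029
```

```bash
python3 -m jog '[[0.032,0.01,0,0,-1],[0,0,0.01,0,-1],[0,0,0.007,0,-1],[0,0,0,0,-1]]'
python3 -c "
from h import *
go(.601,.29,.0195,75)"
```

```text
time: 22.9
ee_pos: [0.6024, 0.2907, 0.0249]
orientation: [-178.7, 1.3, 74.8]
wrist_force: [-0.4, -0.7, -2.0]
opening: 0.0332
t=22.90 pos=[0.6024 0.2907 0.0249] rpy=[-178.7    1.3   74.8] open=0.0332 turn tot=-0.02  shift tot (units)= -0.004 -0.005 0.022
```

```bash
python3 -m jog '[[-0.004,-0.004,0.012,0,-1],[0,0,0.008,0,-1],[0,0,0.006,0,-1],[0,0,0,0,-1]]'
python3 -c "
from h import *
go(.601,.29,.0195,75)"
```

```text
time: 23.4
ee_pos: [0.6009, 0.29, 0.0208]
orientation: [-178.7, 1.2, 74.9]
wrist_force: [-0.6, -0.6, -0.7]
opening: 0.0332
t=23.40 pos=[0.6009 0.29   0.0208] rpy=[-178.7    1.2   74.9] open=0.0332 turn tot=-0.01  shift tot (units)= 0.000 0.001 0.005
```

```bash
python3 -m jog '[[0,0,0.008,0,-1],[0,0,0.006,0,-1],[0,0,0,0,-1]]'
python3 -m jog '[[0,0,0,0,-0.1],[0,0,0,0,0.1],[0,0,0,0,0.1],[0,0,-0.04,0,0.1],[0,0,-0.12,0,0.4],[0,0,-0.16,0,0.4],[0,0,-0.1,0,0.4],[0,0,0,0,0.4]]'
python3 - <<'E'
from h import *
go(.461,.2785,.11,109.5)
p=get_image("wrist"); cv2.imwrite("pics/w7.png",p["img"][:,:,::-1])
for d in outline_of(p,f"module_yellow_center")[:2]: print(d["confidence"],d["region"].sum(),np.round(fit([(p,d["region"])],.461,.2785,.064,.034,0,.04),4))
E
```

```text
time: 23.78
ee_pos: [0.601, 0.2901, 0.0207]
orientation: [-178.8, 1.2, 74.9]
wrist_force: [-0.7, 0.4, 0.0]
opening: 0.0332
time: 24.78
ee_pos: [0.6043, 0.2917, 0.1302]
orientation: [-178.8, 1.2, 74.9]
wrist_force: [-1.1, -0.4, -0.1]
opening: 0.0597
t=24.77 pos=[0.6043 0.2917 0.1302] rpy=[-178.8    1.2   74.9] open=0.0597 turn tot=-4.02  shift tot (units)= 0.142 -0.558 0.081
0.67 4619 [4.61200e-01 2.77500e-01 2.09414e+01 1.70000e-02]
```

View pics/w7.png

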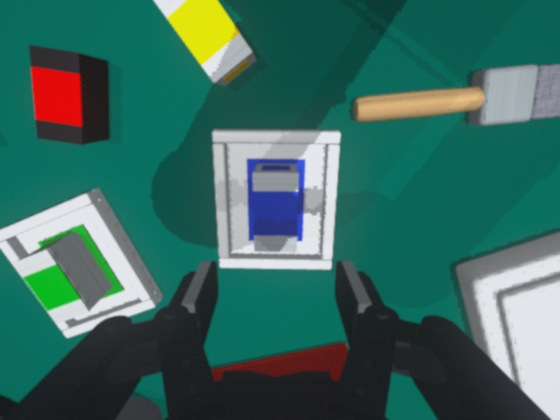

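Blue stands centred on its pad (275,205). Now yellow at (.461,.278), ψ≈110.

```bash
python3 -m jog '[[0,0,0,-0.8,0.4],[0,0,0,-0.8,0.4],[0,0,0,-0.8,0.4],[0,0,0,-0.8,0.4],[0,0,0,-0.85,0.4],[0,0,0,0,0.4]]'
python3 -c "
from h import *
go(.461,.278,.11,110)"
```

```text
time: 25.62
ee_pos: [0.5992, 0.2883, 0.1196]
orientation: [-177.4, 0.5, 110.7]
wrist_force: [0.1, 0.7, -0.1]
opening: 0.0597
t=25.62 pos=[0.5992 0.2883 0.1196] rpy=[-177.4    0.5  110.7] open=0.0597 turn tot=0.08  shift tot (units)= 0.151 -0.533 0.038
```

```bash
python3 -m jog '[[0.04,-0.14,0,0.08,0.4],[0.04,-0.14,0,0,0.4],[0.04,-0.14,0,0,0.4],[0.03,-0.11,0,0,0.4],[0,0,0,0,0.4]]'
python3 -c "
from h import *
go(.461,.278,.01,110)"
```

```text
time: 26.25
ee_pos: [0.4567, 0.2762, 0.1212]
orientation: [-177.1, 0.8, 109.0]
wrist_force: [0.4, 0.8, 0.9]
opening: 0.0596
t=26.25 pos=[0.4567 0.2762 0.1212] rpy=[-177.1    0.8  109. ] open=0.0596 turn tot=-0.12  shift tot (units)= 0.001 0.019 0.445
```

```bash
python3 -m jog '[[0,0.02,0.1,-0.12,0.4],[0,0.005,0.12,0,0.4],[0,0.005,0.12,0,0.4],[0,0,0.04,0,0.4],[0,0,0,0,0.4]]'
python3 -c "
from h import *
go(.461,.278,.01,110)"
```

```text
time: 26.88
ee_pos: [0.4627, 0.277, 0.0234]
orientation: [-177.2, 0.7, 109.5]
wrist_force: [0.1, 0.2, 0.2]
opening: 0.0595
t=26.88 pos=[0.4627 0.277  0.0234] rpy=[-177.2    0.7  109.5] open=0.0595 turn tot=-0.06  shift tot (units)= 0.006 -0.005 0.053
```

```bash
python3 -m jog '[[0.004,-0.003,0.03,-0.05,0.4],[0,0,0.025,0,0.4],[0,0,0,0,0.4]]'
python3 -c "
from h import *
go(.461,.278,.009,110)"
```

```text
time: 27.25
ee_pos: [0.4622, 0.2785, 0.0107]
orientation: [-177.3, 0.6, 109.9]
wrist_force: [0.0, 0.3, 0.3]
opening: 0.0597
t=27.25 pos=[0.4622 0.2785 0.0107] rpy=[-177.3    0.6  109.9] open=0.0597 turn tot=-0.01  shift tot (units)= -0.000 -0.005 0.007
```

```bash
python3 -m jog '[[0,-0.003,0.005,0,0.4],[0,0,0,0,-1],[0,0,0,0,-1],[0,0,0,0,-1],[0,0,0,0,-1]]' 60
python3 -c "
from h import *
go(.461,.278,.009,110)"
python3 -m jog '[[0,0,-0.1,0,-1],[0,0,-0.15,0.75,-1],[0,0,-0.15,0.75,-1],[0,0,-0.15,0.75,-1],[0,0,0,0.75,-1],[0,0,0,0.75,-1],[0,0,0,0,-1]]'
python3 -c "
from h import *
go(.617,-.104,.02,78)"
```

```text
time: 27.88
ee_pos: [0.4617, 0.2786, 0.0105]
orientation: [-177.4, 0.6, 109.9]
wrist_force: [0.1, -0.8, -1.4]
opening: 0.033
t=27.88 pos=[0.4617 0.2786 0.0105] rpy=[-177.4    0.6  109.9] open=0.0330 turn tot=-0.01  shift tot (units)= -0.001 -0.004 0.006
time: 28.75
ee_pos: [0.4658, 0.2811, 0.1508]
orientation: [-178.0, 2.1, 76.7]
wrist_force: [0.3, 0.1, -2.2]
opening: 0.0332
t=28.75 pos=[0.4658 0.2811 0.1508] rpy=[-178.     2.1   76.7] open=0.0332 turn tot=-0.15  shift tot (units)= -1.381 0.912 0.523
```

```bash
python3 -m jog '[[-0.15,0.1,0,-0.15,-1],[-0.15,0.1,0,0,-1],[-0.15,0.1,0,0,-1],[-0.15,0.1,0,0,-1],[-0.15,0.1,0,0,-1],[-0.15,0.1,0,0,-1],[-0.15,0.1,0,0,-1],[-0.15,0.1,0,0,-1],[-0.1,0.06,0,0,-1],[0,0,0,0,-1]]'
python3 - <<'E'
from h import *
go(.617,-.104,.02,78)
p=get_image("wrist"); cv2.imwrite("pics/w8.png",p["img"][:,:,::-1])
E
```

```text
time: 30.0
ee_pos: [0.6141, -0.0913, 0.1496]
orientation: [-177.5, 2.1, 79.9]
wrist_force: [-0.1, -0.0, -2.7]
opening: 0.033
t=30.00 pos=[ 0.6141 -0.0913  0.1496] rpy=[-177.5    2.1   79.9] open=0.0330 turn tot=0.22  shift tot (units)= -0.047 0.022 0.518
```

View pics/w8.png

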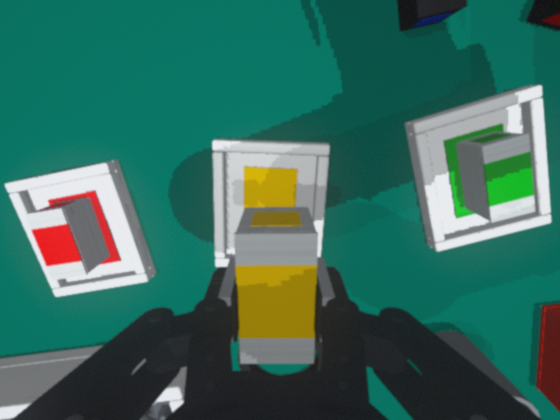

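```bash
python3 -m jog '[[-0.04,0.02,0.05,0.2,-1],[0,0,0.12,0,-1],[0,0,0.12,0,-1],[0,0,0.09,0,-1],[0,0,0.05,0,-1],[0,0,0,0,-1]]'
python3 -c "
from h import *
go(.617,-.104,.02,78)"
```

```text
time: 30.8
ee_pos: [0.6099, -0.1022, 0.0363]
orientation: [-177.4, 2.2, 78.4]
wrist_force: [-0.3, 0.6, -1.1]
opening: 0.033
t=30.80 pos=[ 0.6099 -0.1022  0.0363] rpy=[-177.4    2.2   78.4] open=0.0330 turn tot=0.05  shift tot (units)= -0.001 0.029 0.065
```

```bash
python3 -m jog '[[0,0.028,0.02,0,-1],[0,0.003,0.02,0,-1],[0,0,0.012,0,-1],[0,0,0,0,-1]]'
python3 -c "
from h import *
go(.617,-.104,.0205,78)"
```

```text
time: 31.3
ee_pos: [0.6193, -0.104, 0.0243]
orientation: [-177.7, 2.1, 78.4]
wrist_force: [-0.3, 0.2, -1.8]
opening: 0.0332
t=31.30 pos=[ 0.6193 -0.104   0.0243] rpy=[-177.7    2.1   78.4] open=0.0332 turn tot=0.05  shift tot (units)= -0.002 -0.009 0.015
```

```bash
python3 -m jog '[[0,-0.006,0.01,0,-1],[0,0,0.008,0,-1],[0,0,0.004,0,-1],[0,0,0,0,-1]]'
python3 -c "
from h import *
go(.617,-.104,.0205,78)"
```

```text
time: 31.8
ee_pos: [0.6176, -0.1037, 0.0213]
orientation: [-177.7, 2.1, 78.5]
wrist_force: [-0.1, -0.4, -2.2]
opening: 0.0331
t=31.80 pos=[ 0.6176 -0.1037  0.0213] rpy=[-177.7    2.1   78.5] open=0.0331 turn tot=0.06  shift tot (units)= -0.002 -0.002 0.003
```

```bash
python3 -m jog '[[0,0,0.008,0,-1],[0,0,0.006,0,-1],[0,0,0,0,-1]]'
python3 -m jog '[[0,0,0,0,-0.1],[0,0,0,0,0.1],[0,0,0,0,0.1],[0,0,-0.04,0,0.1],[0,0,-0.12,0,0.4],[0,0,-0.16,0,0.4],[0,0,-0.16,0,0.4],[0,-0.1,-0.1,0,0.4],[0,-0.15,0,0,0.4],[0,0,0,0,0.4]]'
python3 - <<'E'
from h import *
go(.617,-.104,.02,78)
for n in("wrist","scene"):
    p=get_image(n); cv2.imwrite(f"pics/{n}9.png",p["img"][:,:,::-1])
E
```

```text
time: 32.17
ee_pos: [0.6179, -0.1036, 0.0213]
orientation: [-177.9, 2.1, 78.6]
wrist_force: [0.8, -0.2, -1.7]
opening: 0.0331
time: 33.42
ee_pos: [0.563, -0.0869, 0.1766]
orientation: [-178.0, 2.1, 78.6]
wrist_force: [-0.6, 0.8, -0.6]
opening: 0.0597
t=33.42 pos=[ 0.563  -0.0869  0.1766] rpy=[-178.     2.1   78.6] open=0.0597 turn tot=0.06  shift tot (units)= -0.022 0.225 0.626
```

View pics/wrist9.png

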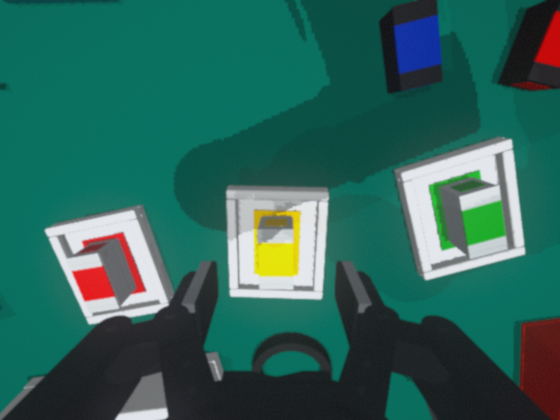

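View pics/scene9.png

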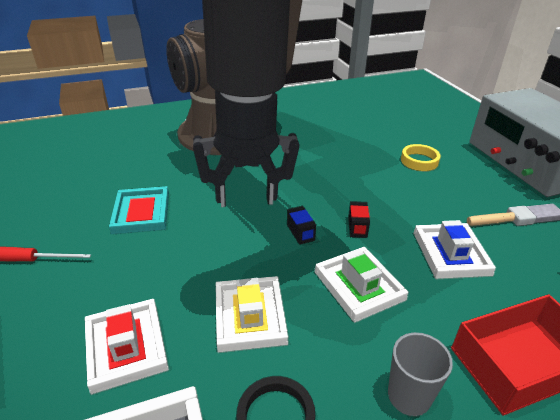

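All four stand in their trays, and the arm is clear. Next is a numeric check of module against pad.

Run:
```python
from h import *
ps=[get_image(n) for n in("scene","side","wrist")]
T={"module_red":(.612,-.292,1.3),"module_yellow":(.617,-.104,168),"module_green":(.617,.09,7),"module_blue":(.601,.29,165),"black_red":(.476,.161,158.4),"black_blue":(.4525,.048,179.3)}
for k,(x,y,a) in T.items():
    for i,p in enumerate(ps):
        z=.01 if k[0]=="m" else 0
        u=w2p(p,[x,y,z+.02])[0]
        for d in outline_of(p,k+"_center"):
            ys,xs=np.nonzero(d["region"])
            if len(xs)>150 and np.hypot(xs.mean()-u[0],ys.mean()-u[1])<40:
                f=fit([(p,d["region"])],x,y,.064,.034,z,z+.04,[a-20,a,a+20]); print(k,i,"dx,dy mm",np.round((np.array(f[:2])-[x,y])*1000,1),"yaw err",round((f[2]-a+90)%180-90,1),"iou",round(1-f[3],3)); break
```

```text
module_red 0 dx,dy mm [-4.2  0.4] yaw err -2.2 iou 0.964
module_red 1 dx,dy mm [-2.4  3.2] yaw err 10.2 iou 0.899
module_red 2 dx,dy mm [-0.7  0.3] yaw err -0.3 iou 0.978
module_yellow 0 dx,dy mm [-1.8  0.9] yaw err 1.8 iou 0.965
module_yellow 1 dx,dy mm [2.4 1. ] yaw err -0.1 iou 0.929
module_yellow 2 dx,dy mm [1.1 1. ] yaw err 1.5 iou 0.965
module_green 0 dx,dy mm [-3.1  1.4] yaw err -0.4 iou 0.967
module_green 1 dx,dy mm [-0.7  1.5] yaw err 4.3 iou 0.898
module_green 2 dx,dy mm [-0.4  1.2] yaw err 0.4 iou 0.971
module_blue 0 dx,dy mm [-4.3  3.1] yaw err -0.5 iou 0.966
module_blue 1 dx,dy mm [ 0.3 -0.1] yaw err -2.2 iou 0.945
black_red 0 dx,dy mm [-3.4  1.4] yaw err -2.6 iou 0.946
black_red 1 dx,dy mm [ 2.3 -0.9] yaw err -2.8 iou 0.961
black_red 2 dx,dy mm [0.7 0.9] yaw err -1.6 iou 0.983
black_blue 0 dx,dy mm [ 1.  -0.2] yaw err 1.0 iou 0.953
black_blue 1 dx,dy mm [ 4.8 -1.5] yaw err 2.1 iou 0.955
black_blue 2 dx,dy mm [ 3.5 -0.6] yaw err 1.5 iou 0.981
```

```bash
python3 -c "
from cell import *
print(sign_off())"
```

```text
the job is handed in; nothing more can be done
None
```

All four silver modules (red, green, blue, yellow) now stand upright and released on the pads of their own colours. I handed the job in at about 34 s of the 93 s allowed; sign-off gave no verdict.

- **Placement:** the last camera fits put every module within about 5 mm of its pad centre, against the 15 mm allowed.
- **Lengthwise angle:** the fits agree within about 4°, except one low-quality side-camera fit that put red 10° off. The scene and wrist cameras put red within about 2°, and the limit is 20°. Blue had no wrist-camera fit, only scene and side.
- **Black modules:** I never touched them. Their fitted positions changed by at most 5 mm, which is about the measurement error. The turquoise tray was left alone too.
- **Tool tilt:** the tool drifted up to about 3° off vertical during the moves. The modules still look upright in the pictures, but I did not measure their tilt or height.

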